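# Park the microscope focus handset

## Robot

A 6-joint arm with a two-finger parallel gripper is mounted at the origin on the work surface. World frame = base frame: x ahead of the robot, y to its left, z up, the work surface at z = 0. Lengths are in mm, angles in degrees, forces in N, time in s.
With the tool pointing down it reaches from about 350 to 950 mm from the base axis. Payload 17.4 kg.
Tool frame: the origin (TCP) lies midway between the tips of the shut fingers; the grasp point (between the pads) lies 19 mm behind it; y points along the fingers, x is the direction in which the jaws open and shut, and the axes are right-handed (so a half turn about y gives the same grasp; the last joint's range is limited). The gripper opens to 93 mm and grips with 3 to 60 N. Pads are 15 mm wide; open, the fingers measure 128 mm over their backs; the gripper's body (75 mm by 188 mm) begins 65 mm behind the grasp point.
Start: joints at [-69.66, 6.646, 82.598, -0, 90.757, -2.166], TCP at [258.366, -623.602, 218.646] pointing down, gripper open.
Joint ranges: [-162.19, 162.19], [-47.58, 125.68], [4.15, 143.07], [-65.23, 245.23], [0.69, 171.88], [-170.13, 170.13]. Speed limits (degrees/s): [108.29, 108.29, 127.2, 180, 180, 180].

## Interface

Orientations are given as [roll, pitch, yaw] about the fixed x, y, z axes, in that order (R = Rz(yaw) Ry(pitch) Rx(roll)).
In Python, from rig import bot, optics gives the robot as it stands. The module is installed in compiled form; this text tells all that it offers.
- The arm moves only by the tool send_rows, never from a script. Its argument "increments" is one flat list of numbers, 7 for each row, row after row: the shift along the tool's x, y, z normalised to -1 to 1, where 1 is 0.025 m, then the turn, a rotation vector about the tool's x, y, z normalised to -1 to 1, where 1 is 0.1 rad, then the opening, from 0 (shut) to 1 (fully open). In form: [dx, dy, dz, rx, ry, rz, grip, dx, dy, dz, rx, ry, rz, grip, ...]. A call has 1 to 20 rows; each row shifts and turns the commanded pose from where the row before left it, along the tool's axes as they then stand; what a row does not reach is not made up. A row lasts 1/12 s, in which the tool goes at most 41.7 mm and 7.16 degrees, less where a joint would pass 70% of its speed; a pose out of reach is approached as far as the arm can. A call with a number of a shift or a turn outside -1 to 1 is refused whole. A call with a gripper value outside its range is refused whole. The fingers move at their own pace and stop on an object; the grip force is fixed at half the most. Time passes only in rows, so rows that do not move let the fingers close. It gives the time, the measured TCP pose, the force and the opening at its end, in the units of the state.
- bot.get_state(): the state, without advancing time (a new reading comes with each control period).
- optics.snapshot(name): name is "side" or "top" or "wrist"; returns a dict with "pixels" (480x640x3 uint8, blue, green, red), "intrinsics" (3x3 intrinsics, pixels), "k1" (the pictures are not rectified: a ray, as slopes to the right and down, at radius r is drawn at 1 + k1 r^2 times it, then the intrinsics apply), "cam_to_world" (4x4, takes a point from camera to world coordinates); the wrist camera has in their place "tool_from_camera" (4x4, takes a point from camera to tool coordinates, whose origin is the TCP and whose axes are the tool frame's). Camera axes: x right, y down, z forward; pixel columns grow to the right and rows downward; lengths in mm; the calibration is good to about 2 mm. A picture is of the moment at which its call begins: read the wrist's pose just before it. There is no depth.
- bot.sign_off(): hands the job in, once; it reports no verdict.
The state is a dict: "time": time; "qpos": joint angles; "joint_vel": joint speeds; "effort": joint torques, N m; "eef_pos": TCP position; "eef_rot": TCP orientation; "wrist_force": force on the tool from outside, world axes, zero at the start; "ft_torque": the same for the moment, N m; "finger_gap": finger opening in mm.
Only numpy, scipy, OpenCV 4.12 (cv2) and the standard library are available. Lean on these libraries where they do the work, as an engineer would, in place of code of your own. Each camera call takes 0.05 s, during which the arm holds its last target.

## Task

Park the microscope's focus handset: lift it by its carrying fin, set it down flat in the shallow metal tray (either way round; do not drop it) and let go. Then take hold of its focus knob and turn it until the knob's pointer stands against the small dark index tab on the dial, and let go. Leave the petri dish, the small bottle and the well plate on the bench where they are.

Things in the scene. Friction and masses are not known exactly. Their poses are not given: they have to be found in the camera images.
- handset_center (a point): Focus handset, a loose white box 230 x 130 x 40 mm, about 0.7 kg with its knob (may vary by a quarter), heavy at the fin end so that the centre of mass lies within 25 mm of the fin's centre. Point: centre of the white box, 20 mm above its underside. Its x runs along the length, from the carrying fin towards the knob; y across; z up.
- handset_fin (a point): Carrying fin of the handset: an upright grey block 60 mm long (along the handset's x), 20 mm thick (y), 50 mm tall, fixed on the box's top. Point: centre of the fin, 65 mm above the handset's underside, 55 mm along -x from the handset's centre. Axes as the handset. Grip it across its 20 mm thickness, from above.
- knob_bar (a point): Focus knob, black, upright axis 52 mm along +x from the handset's centre: a disc 72 mm across with a bar over it, 68 mm long, 18 mm thick, its top 95 mm and its foot 53 mm above the handset's underside. Point: on the axis in the bar, 76 mm above the handset's underside. Its x runs along the bar towards the pointer, z up. It turns with light friction (0.04 N m) and stays where it is left; grip the bar across its thickness (y), from above.
- pointer_tip (a point): Tip of the knob's pointer, a black finger 8 mm wide, standing out from the disc at one end of the bar (the end marked by a white line on the bar's top), just above the dial. Point: the pointer's outer end, 47 mm from the knob's axis.
- index_mark (a point): Index tab: one plain dark metal block 18 mm wide, 11 mm deep and 9 mm high, standing on the dial (its top 52 mm above the handset's underside) at the outer edge, 50 to 61 mm from the knob's axis. It is clamped tight, at an angle that differs from time to time, within 30 degrees of the handset's +x. Point: directly inward of the tab's middle, 47 mm from the axis, where the pointer's tip must come. Its x points from the axis through the tab.
- focus_knob (a joint): Angle of the knob on the handset (rad), -0.9 to 2.0 between its stops, counter-clockwise from above positive; 0 when the pointer lies along the handset's +x. It starts on the counter-clockwise side of the index tab, so it must be turned clockwise, by 0.5 to 1.8 rad.
- cradle_floor (a point): Cradle: a fixed open metal tray, outside 262 x 162 x 20 mm, walls 8 mm thick, inside 246 x 146 mm, so the handset has 8 mm to spare all round. Point: centre of the inner floor, 8 mm above the bench; the walls' tops are 12 mm higher. x along its length, z up.
- petri_dish: Bystander: closed clear petri dish, 92 mm across, 18 mm high; origin at the centre of its underside. Leave it in place.
- drop_bottle: Bystander: small amber bottle, 44 mm across, 85 mm high; origin at the centre of its underside. Leave it in place.
- well_plate: Bystander: closed 12-well plate, 86 x 128 x 22 mm; origin at the centre of its underside. Leave it in place.

How it is judged:
By the outcome, as a careful person would: the job done as asked, in the order asked, and still so for the second after the job is handed in, with the robot touching nothing.
It also fails if it takes over 72 s, if anything falls off the work surface, if the arm or the gripper's body presses on something with over 40 N, if the wrist force passes 120 N, or if a joint passes its speed limit or range.

## Working session

There is one attempt and no reset: what is moved stays moved. The work goes in short steps, Python scripts to look and compute and a tool call to move; the robot and the scene stay as the last step left them, time stands still between calls to the robot, and variables do not carry over. Pictures are saved under pics/ and viewed, and the job is handed in when it is done.

Besides the shell and the picture viewer there is one more tool, called after "Request:" as name(argument=value, ...), one argument or row to a line, values as JSON. send_rows: Moves the arm, as the interface text tells. Scaled input: -1 to 1 covers 0.025 m each way for a shift and 0.1 rad each way for a turn. Its arguments: {"type":"object","properties":{"increments":{"type":"array","items":{"type":"number","minimum":-1,"maximum":1}}},"required":["increments"]}

```bash
mkdir -p pics; ls; python3 - <<'E'
from rig import bot, optics
import cv2
print(bot.get_state())
for n in ["side","top","wrist"]:
    s=optics.snapshot(n)
    cv2.imwrite(f"pics/{n}0.png",s["pixels"])
    print(n,s["intrinsics"],s["k1"],s.get("cam_to_world",s.get("tool_from_camera")))
E
```

```text
pics
{'time': 0.0, 'qpos': array([-6.96591156e+01,  6.67206476e+00,  8.26380874e+01, -2.48794967e-03,
        9.07563069e+01, -2.16601723e+00]), 'joint_vel': array([ 0.05665728,  0.00232694, -0.0083491 ,  0.01722844,  0.09367381,
       -0.01580644]), 'effort': array([-7.47522245e-04, -7.21253085e+01, -6.22619319e+01,  7.79650477e-02,
        2.36613338e-02, -1.21812504e-04]), 'eef_pos': array([ 258.28582817, -623.38764909,  217.90404986]), 'eef_rot': array([-8.99999742e+01,  6.65056800e-02, -6.74931298e+01]), 'wrist_force': array([-0.02137918, -0.98123622,  0.30453092]), 'ft_torque': array([0.00288766, 0.03667101, 0.03397063]), 'finger_gap': 93.4107414515549}
side [[443.36608406   0.         322.69157779]
 [  0.         443.36608406 248.23654114]
 [  0.           0.           1.        ]] 0.03730498447045004 [[ 9.65249545e-01 -1.43724512e-01  2.18258058e-01  4.15578123e+02]
 [-2.61048114e-01 -5.69063345e-01  7.79756880e-01 -6.54233122e+02]
 [ 1.21324830e-02 -8.09635828e-01 -5.86807148e-01  5.61279290e+02]
 [ 0.00000000e+00  0.00000000e+00  0.00000000e+00  1.00000000e+00]]
top [[595.90639972   0.         304.31919482]
 [  0.         595.90639972 238.56994734]
 [  0.           0.           1.        ]] -0.074810694616583 [[-8.63803068e-03 -9.93999450e-01  1.09043469e-01  4.88435754e+02]
 [-9.99859788e-01  7.02125500e-03 -1.52021568e-02 -5.98149194e+00]
 [ 1.43453135e-02 -1.09159497e-01 -9.93920729e-01  1.01400337e+03]
 [ 0.00000000e+00  0.00000000e+00  0.00000000e+00  1.00000000e+00]]
wrist [[344.76282393   0.         316.98628914]
 [  0.         344.76282393 239.89467529]
 [  0.           0.           1.        ]] -0.06128883715324774 [[ 9.99999935e-01  3.43676101e-04  1.04632393e-04  3.27756639e-01]
 [-1.26271421e-05 -2.57446907e-01  9.66292445e-01 -1.66052722e+02]
 [ 3.59028906e-04 -9.66292384e-01 -2.57446886e-01  7.08118137e+01]
 [ 0.00000000e+00  0.00000000e+00  0.00000000e+00  1.00000000e+00]]
```

View pics/top0.png

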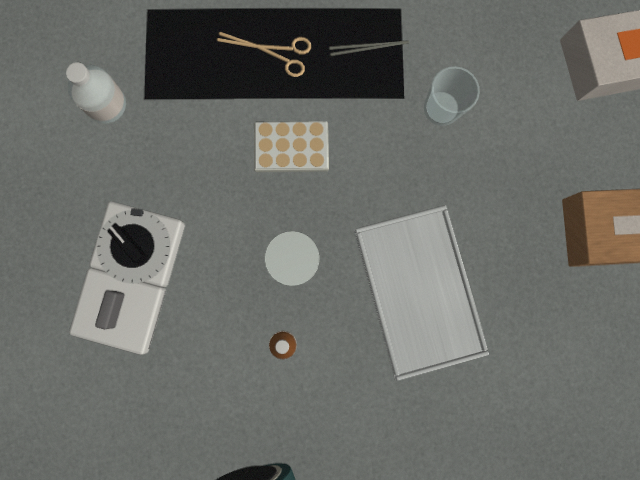

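View pics/side0.png

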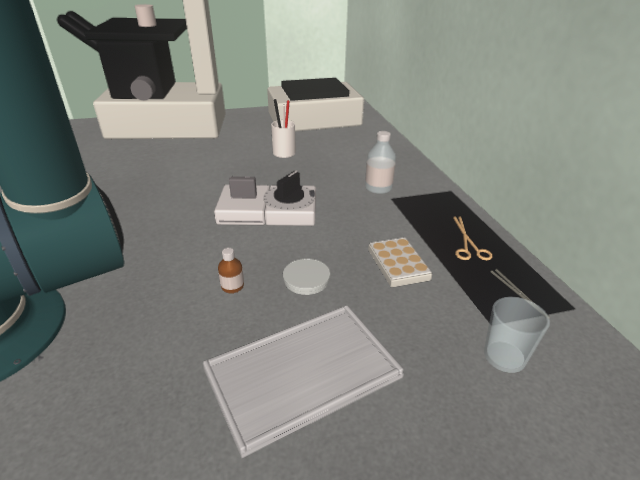

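View pics/wrist0.png

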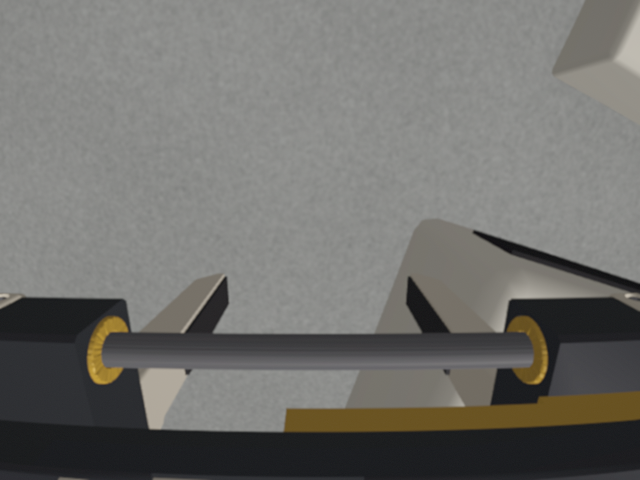

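The top view shows the handset at left (fin ~(110,310), knob ~(132,246), tab ~(137,212)). The tray is at right, with corners ~(358,232),(446,208),(488,353),(398,378). I'll zoom in for accurate pixels.

```bash
python3 - <<'E'
import cv2
t=cv2.imread("pics/top0.png")
cv2.imwrite("pics/h.png",cv2.resize(t[190:370,55:205],None,fx=4,fy=4,interpolation=cv2.INTER_CUBIC)[:, :][0:720][::1] if 0 else cv2.resize(t[195:360,55:205],None,fx=3.6,fy=3.6,interpolation=cv2.INTER_CUBIC))
cv2.imwrite("pics/c.png",cv2.resize(t[200:385,345:500],None,fx=3.2,fy=3.2,interpolation=cv2.INTER_CUBIC))
E
```

```text
(no output)
```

View pics/h.png

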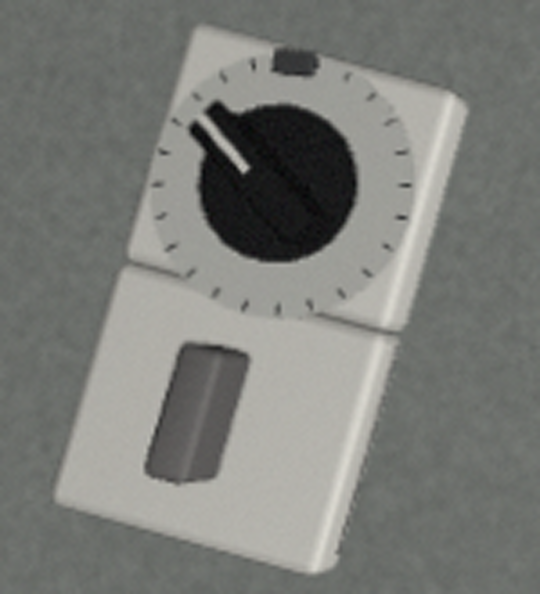

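View pics/c.png

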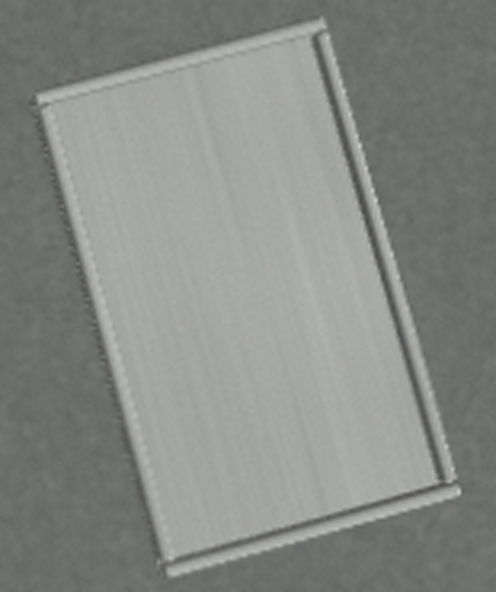

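```bash
cat > hh.py <<'E'
import numpy as np, cv2
from scipy.optimize import least_squares
TOP=dict(K=np.array([[595.906,0,304.319],[0,595.906,238.570],[0,0,1]]),k1=-0.0748107,T=np.array([[-8.63803068e-03,-9.93999450e-01,1.09043469e-01,4.88435754e+02],[-9.99859788e-01,7.02125500e-03,-1.52021568e-02,-5.98149194e+00],[1.43453135e-02,-1.09159497e-01,-9.93920729e-01,1.01400337e+03],[0,0,0,1]]))
SIDE=dict(K=np.array([[443.366,0,322.6916],[0,443.366,248.2365],[0,0,1]]),k1=0.037305,T=np.array([[9.65249545e-01,-1.43724512e-01,2.18258058e-01,4.15578123e+02],[-2.61048114e-01,-5.69063345e-01,7.79756880e-01,-6.54233122e+02],[1.21324830e-02,-8.09635828e-01,-5.86807148e-01,5.61279290e+02],[0,0,0,1]]))
def proj(c,P):
    P=np.atleast_2d(P).astype(float); iT=np.linalg.inv(c['T'])
    q=P@iT[:3,:3].T+iT[:3,3]; s=q[:,:2]/q[:,2:]
    s=s*(1+c['k1']*(s**2).sum(1,keepdims=True))
    return s*[c['K'][0,0],c['K'][1,1]]+c['K'][:2,2]
def unproj(c,uv,z):
    uv=np.atleast_2d(uv).astype(float)
    s=cv2.undistortPoints(uv.reshape(-1,1,2),c['K'],np.array([c['k1'],0,0,0.])).reshape(-1,2)
    d=np.c_[s,np.ones(len(s))]@c['T'][:3,:3].T; o=c['T'][:3,3]
    return o+d*((z-o[2])/d[:,2])[:,None]
def fit(c,uv,L,x0,z0=0):
    L=np.array(L,float)
    def W(p):
        a=np.radians(p[2]); R=np.array([[np.cos(a),-np.sin(a)],[np.sin(a),np.cos(a)]])
        return np.c_[L[:,:2]@R.T+p[:2],L[:,2]+z0]
    r=least_squares(lambda p:(proj(c,W(p))-uv).ravel(),x0)
    return r.x,r.fun.reshape(-1,2)
E
python3 - <<'E'
from hh import *
f=lambda a,s,o:(np.array(a)+.5)/s-.5+o
hu=f([[197,22],[55,505],[470,100],[338,560],[320,574]],3.6,[55,195])
hL=[[115,65,40],[-115,65,40],[115,-65,0],[-115,-65,0],[-115,-65,40]]
hu2=np.vstack([hu[:4]])
p,r=fit(TOP,hu2,hL[:4],[500,300,-15]);print(p,r.round(1).tolist())
# fin top corners (z=90)
fu=f([[180,343],[250,350],[145,475],[217,483]],3.6,[55,195])
print(unproj(TOP,fu,90)[:,:2].round(0))
for nm,uv,z in [("tab",[296,54],52),("tipmarkouter",[200,115],95),("pointer corner",[205,113],48),("disc",[277,183],50),("fin top",[215,413],90)]:
    w=unproj(TOP,f(uv,3.6,[55,195]),z)[0]
    a=np.radians(p[2]);d=w[:2]-p[:2];print(nm,w.round(1),"local",(d[0]*np.cos(a)+d[1]*np.sin(a)).round(1),(-d[0]*np.sin(a)+d[1]*np.cos(a)).round(1))
cu=f([[40,97],[323,18],[460,491],[168,576]],3.2,[345,200])
cL=[[131,81,20],[131,-81,20],[-131,-81,20],[-131,81,20]]
q,r=fit(TOP,cu,cL,[450,-200,14]);print(q,r.round(1).tolist())
su=np.array([[205,367],[348,310],[402,373],[241,450]])
print(unproj(SIDE,su,20).round(0))
def W(p,L):
    a=np.radians(p[2]);R=np.array([[np.cos(a),-np.sin(a)],[np.sin(a),np.cos(a)]]);L=np.array(L,float);return np.c_[L[:,:2]@R.T+p[:2],L[:,2]]
s=cv2.imread("pics/side0.png");t=cv2.imread("pics/top0.png")
B=lambda x,y,z0,z1:[[i*x,j*y,z] for z in(z0,z1) for i,j in((1,1),(1,-1),(-1,-1),(-1,1))]
for im,c in((s,SIDE),(t,TOP)):
    for pp,L in((p,B(115,65,0,40)),(q,B(131,81,0,20)),(p,[[x-55,y,z] for x,y,z in B(30,10,40,90)])):
        v=proj(c,W(pp,L))
        for k in (0,4): cv2.polylines(im,[np.round(v[k:k+4]*8).astype(int)],True,(0,0,255) if k else (0,255,0),1,cv2.LINE_AA,3)
a=cv2.resize(s[150:240,200:330],None,fx=4,fy=4); b=cv2.resize(s[295:460,195:415],None,fx=2,fy=2)
cv2.imwrite("pics/chk_s.png",np.vstack([cv2.copyMakeBorder(x,0,0,0,540-x.shape[1],0) if x.shape[1]<540 else x for x in (a[:250],b)])[:600])
cv2.imwrite("pics/chk_t.png",np.hstack([cv2.resize(t[195:385,55:205],None,fx=3,fy=3),cv2.resize(t[195:385,345:460+35],None,fx=2.3,fy=3)]))
E
```

```text
[535.62851073 272.57554165 -14.93637803] [[-1.8, -1.6], [-1.6, -0.7], [1.6, -0.6], [1.8, 2.8]]
[[512. 291.]
 [509. 260.]
 [455. 304.]
 [452. 273.]]
tab [643.5 252.9  52. ] local 109.3 8.8
tipmarkouter [610.2 282.7  95. ] local 69.4 29.0
pointer corner [617.3 295.2  48. ] local 73.1 42.9
disc [584.9 260.8  50. ] local 50.6 1.3
fin top [481.8 274.6  90. ] local -52.6 -11.9
[ 507.5446504  -217.84552844   14.43826778] [[-2.1, -1.6], [0.8, -1.1], [1.5, 1.4], [-0.1, 1.1]]
[[ 365. -186.   20.]
 [ 612. -123.   20.]
 [ 649. -272.   20.]
 [ 403. -330.   20.]]
```

View pics/chk_s.png

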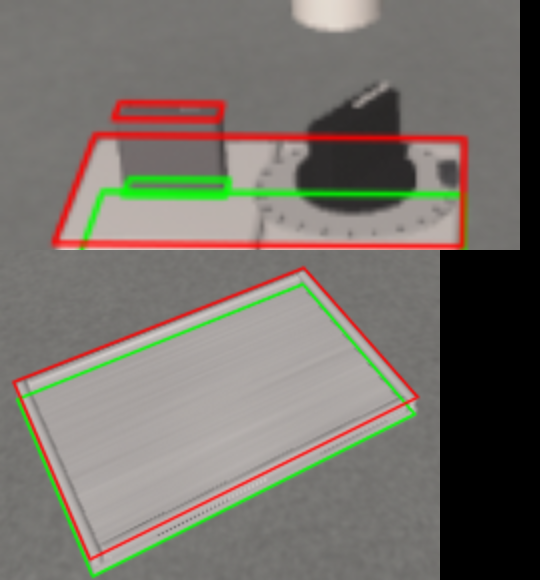

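View pics/chk_t.png

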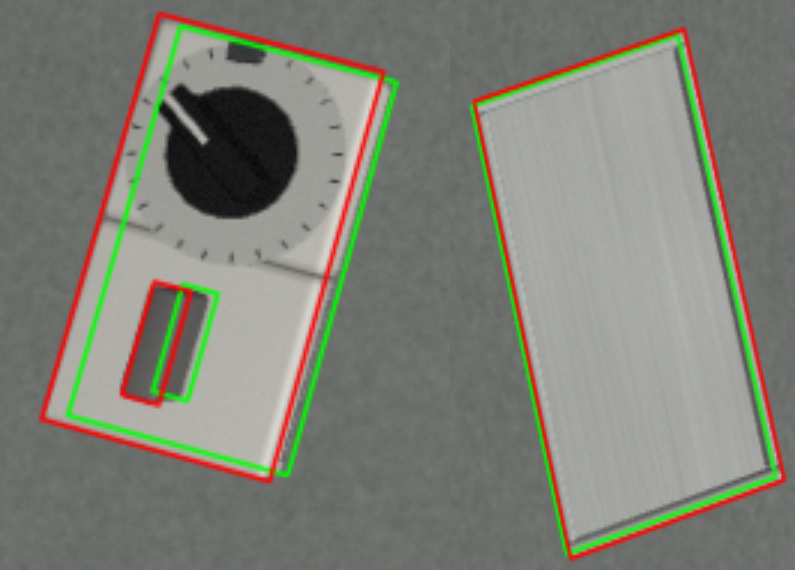

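Request:
send_rows(
  increments=[0, 0, 0, 0, 0.5, 0, 1, 0, 0, 0, 0, 1, 0, 1, 0, 0, 0, 0, 1, 0, 1, 0, 0, 0, 0, 1, 0, 1, 0, 0, 0, 0, 1, 0, 1, 0, 0, 0, 0, 1, 0, 1, -0.3, 0, 0, 0, 0.75, 0, 1, -0.6, 0, 0, 0, 0.28, 0, 1, -1, 0, 0, 0, 0, 0, 1, -1, 0, 0, 0, 0, 0, 1, -1, 0, 0, 0, 0, 0, 1, -1, 0, 0, 0, 0, 0, 1, -1, 0, 0, 0, 0, 0, 1, -1, 0, 0, 0, 0, 0, 1, -1, 0, 0, 0, 0, 0, 1, -1, 0, 0, 0, 0, 0, 1, -1, 0, 0, 0, 0, 0, 1, -1, 0, 0, 0, 0, 0, 1, -1, 0, 0, 0, 0, 0, 1, -1, 0, 0, 0, 0, 0, 1],
)

```text
time: 1.82
eef_pos: [340.2, -310.5, 218.5]
eef_rot: [-90.0, 0.0, -104.9]
wrist_force: [0.2, 0.7, -0.0]
finger_gap: 93.1
```

Request:
send_rows(
  increments=[-1, 0, 0, 0, 0, 0, 1, -1, 0, 0, 0, 0, 0, 1, -1, 0, 0, 0, 0, 0, 1, -1, 0, 0, 0, 0, 0, 1, -1, 0, 0, 0, 0, 0, 1, -1, 0, 0, 0, 0, 0, 1, -1, 0, 0, 0, 0, 0, 1, -1, 0, 0, 0, 0, 0, 1, -1, 0, 0, 0, 0, 0, 1, -1, 0, 0, 0, 0, 0, 1, -1, 0, 0, 0, 0, 0, 1, -1, 0, 0, 0, 0, 0, 1, -1, 0, 0, 0, 0, 0, 1, -1, 0, 0, 0, 0, 0, 1, -1, 0, 0, 0, 0, 0, 1, -1, 0, 0, 0, 0, 0, 1, -1, 0, 0, 0, 0, 0, 1, -0.6, 0, 0, 0, 0, 0, 1, -0.3, 0, 0, 0, 0, 0, 1, 0, 0, 0, 0, 0, 0, 1],
)

```text
time: 3.48
eef_pos: [455.3, 121.6, 218.3]
eef_rot: [-90.0, -0.0, -104.8]
wrist_force: [0.6, -0.5, 0.9]
finger_gap: 93.0
```

Request:
send_rows(
  increments=[-0.5, 0, 0, 0, 0, 0, 1, -1, 0, 0, 0, 0, 0, 1, -1, 0.2, -0.1, 0, 0, 0, 1, -1, 0.2, -0.1, 0, 0, 0, 1, -1, 0.2, -0.13, 0, 0, 0, 1, -1, 0.2, 0, 0, 0, 0, 1, -0.7, 0.2, 0, 0, 0, 0, 1, -0.36, 0.1, 0, 0, 0, 0, 1, -0.1, 0, 0, 0, 0, 0, 1, 0, 0, 0, 0, 0, 0, 1, 0, 0, 0, 0, 0, 0, 1],
)

```text
time: 4.4
eef_pos: [490.3, 282.9, 191.6]
eef_rot: [-90.0, 0.0, -104.9]
wrist_force: [0.4, 0.2, 0.2]
finger_gap: 92.9
```

```bash
cat > shot.py <<'E'
from rig import bot, optics
import cv2,sys,pickle
n,f=sys.argv[1:3]
st=bot.get_state(); s=optics.snapshot(n); cv2.imwrite(f"pics/{f}.png",s["pixels"])
pickle.dump((st,s),open(f"pics/{f}.pkl","wb"))
for k in("time","eef_pos","eef_rot","wrist_force","ft_torque","finger_gap"): print(k,st[k] if not hasattr(st[k],'round') else st[k].round(2) if k!="time" else st[k])
E
python3 shot.py wrist w1
```

```text
time 4.4
eef_pos [490.25 282.92 191.57]
eef_rot [ -89.98    0.   -104.95]
wrist_force [0.36 0.21 0.18]
ft_torque [ 0.03  0.01 -0.01]
finger_gap 92.94192661684762
```

View pics/w1.png

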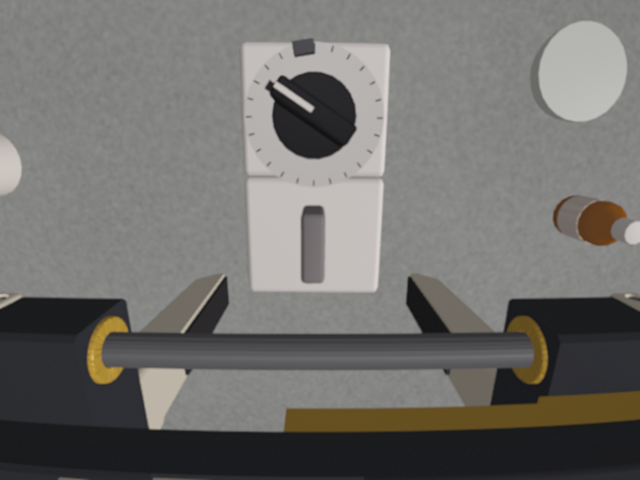

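Fin top spans about rows 213–283 at cols 302–325, well aligned with the jaws. Next, its tool-frame position.

```bash
cat >> hh.py <<'E'
import pickle
from scipy.spatial.transform import Rotation as Ro
def wcam(f):
    st,s=pickle.load(open(f"pics/{f}.pkl","rb"))
    T=np.eye(4);T[:3,:3]=Ro.from_euler('xyz',st['eef_rot'],degrees=True).as_matrix();T[:3,3]=st['eef_pos']
    return dict(K=s['intrinsics'],k1=s['k1'],T=T@s['tool_from_camera']),T
def totool(T,P): return (np.atleast_2d(P)-T[:3,3])@T[:3,:3]
E
python3 - <<'E'
from hh import *
c,T=wcam("w1")
for nm,uv,z in [("finTL",[302,214],90),("finTR",[325,214],90),("finBL",[302,283],90),("finBR",[325,283],90),("boxL",[247.5,291],40),("boxR",[379,291],40),("boxTL",[242,44],40),("boxTR",[389,45],40)]:
    P=unproj(c,uv,z); print(nm,P.round(1),totool(T,P).round(1))
bu=np.array([[247.5,291],[379,291],[242,44],[389,45]])
p,r=fit(c,bu,[[-115,65,40],[-115,-65,40],[115,65,40],[115,-65,40]],[535,272,-15]);print(p,r.round(1).tolist())
E
python3 -c "
import cv2;a=cv2.imread('pics/w1.png');cv2.imwrite('pics/w1z.png',cv2.resize(a[30:300,230:400],None,fx=2.2*2/2,fy=2.2))"
```

```text
finTL [[513.4 288.4  90. ]] [[-11.3 101.6  20.9]]
finTR [[508.7 270.9  90. ]] [[  6.8 101.6  20.9]]
finBL [[457.3 304.1  90. ]] [[-11.9 101.6 -37.3]]
finBR [[452.4 285.6  90. ]] [[  7.2 101.6 -37.3]]
boxL [[444.  366.3  40. ]] [[-68.7 151.5 -66.2]]
boxR [[410.3 239.8  40. ]] [[ 62.3 151.5 -66.2]]
boxTL [[659.1 303.   40. ]] [[-62.9 151.6 157.9]]
boxTR [[626.3 183.1  40. ]] [[ 61.4 151.6 157.1]]
[533.9667684  273.25221583 -15.4583211 ] [[0.9, 3.3], [-0.5, 4.4], [-3.6, -2.9], [3.3, -2.4]]
```

View pics/w1z.png

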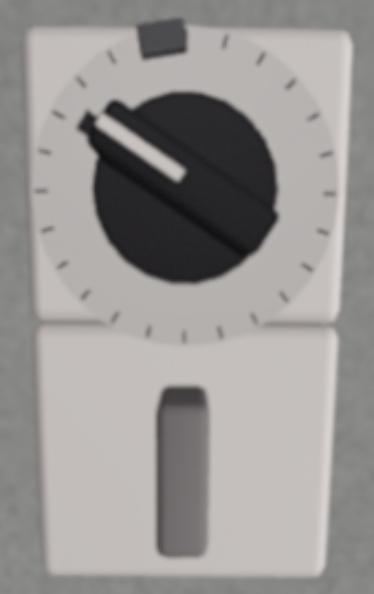

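Request:
send_rows(
  increments=[-0.09, 0.5, 0, 0, 0, 0, 1, 0, 0.9, 0, 0, 0, 0, 1, 0, 1, 0, 0, 0, 0, 1, 0, 1, 0, 0, 0, 0, 1, 0, 1, 0, 0, 0, 0, 1, 0, 0.7, 0, 0, 0, 0, 1, 0, 0.4, 0, 0, 0, 0, 1, 0, 0.16, 0, 0, 0, 0, 1, 0, 0, 0, 0, 0, 0, 1, 0, 0, 0, 0, 0, 0, 0, 0, 0, 0, 0, 0, 0, 0, 0, 0, 0, 0, 0, 0, 0, 0, 0, 0, 0, 0, 0, 0, 0, 0, 0, 0, 0, 0, 0, 0, 0, 0, 0, 0, 0, 0, 0, 0, 0, 0, 0, 0, 0],
)

```text
time: 5.78
eef_pos: [490.8, 286.0, 49.8]
eef_rot: [-90.0, 0.0, -104.9]
wrist_force: [0.4, 0.6, -0.1]
finger_gap: 50.8
```

```bash
python3 shot.py side s1; python3 -c "
import cv2;a=cv2.imread('pics/s1.png');cv2.imwrite('pics/s1z.png',cv2.resize(a[80:260,170:370],None,fx=3,fy=3))"
```

```text
time 5.7833
eef_pos [490.79 285.97  49.77]
eef_rot [-8.9990e+01  1.0000e-02 -1.0491e+02]
wrist_force [ 0.4   0.56 -0.06]
ft_torque [ 0.02  0.01 -0.04]
finger_gap 50.75281203971351
```

View pics/s1z.png

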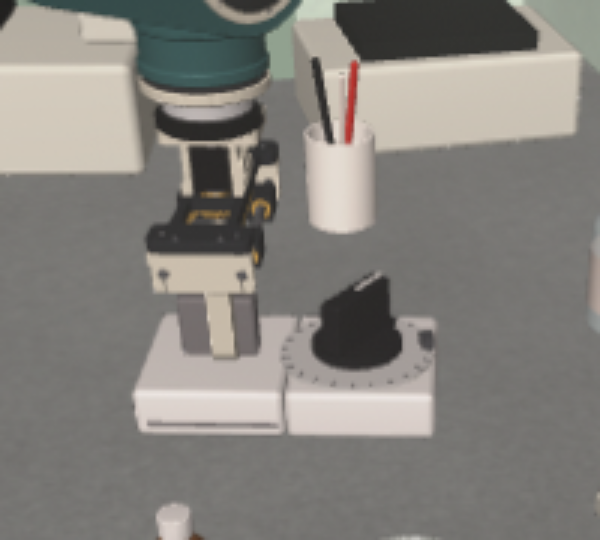

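Fingers straddle the fin and are still closing (50 mm). I'll finish closing, then lift a little.

Request:
send_rows(
  increments=[0, 0, 0, 0, 0, 0, 0, 0, 0, 0, 0, 0, 0, 0, 0, 0, 0, 0, 0, 0, 0, 0, 0, 0, 0, 0, 0, 0, 0, 0, 0, 0, 0, 0, 0, 0, 0, 0, 0, 0, 0, 0, 0, 0, 0, 0, 0, 0, 0, 0, 0, 0, 0, 0, 0, 0, 0, 0, 0, 0, 0, 0, 0],
)

```text
time: 6.58
eef_pos: [490.8, 286.0, 49.7]
eef_rot: [-90.0, 0.0, -104.9]
wrist_force: [-0.1, 1.8, -0.9]
finger_gap: 19.9
```

Request:
send_rows(
  increments=[0, -0.1, 0, 0, 0, 0, 0, 0, -0.2, 0, 0, 0, 0, 0, 0, -0.3, 0, 0, 0, 0, 0, 0, -0.3, 0, 0, 0, 0, 0, 0, -0.2, 0, 0, 0, 0, 0, 0, -0.1, 0, 0, 0, 0, 0, 0, 0, 0, 0, 0, 0, 0, 0, 0, 0, 0, 0, 0, 0],
)

```text
time: 7.25
eef_pos: [490.7, 285.9, 79.7]
eef_rot: [-90.0, 0.0, -104.9]
wrist_force: [-0.3, 0.9, -7.0]
finger_gap: 19.7
```

```bash
python3 shot.py side s2; python3 -c "
import cv2;a=cv2.imread('pics/s2.png');cv2.imwrite('pics/s2z.png',cv2.resize(a[80:260,170:370],None,fx=3,fy=3))"
```

```text
time 7.25
eef_pos [490.74 285.9   79.69]
eef_rot [-9.0000e+01  1.0000e-02 -1.0491e+02]
wrist_force [-0.27  0.92 -7.02]
ft_torque [ 0.07  0.15 -0.04]
finger_gap 19.70098737643272
```

View pics/s2z.png

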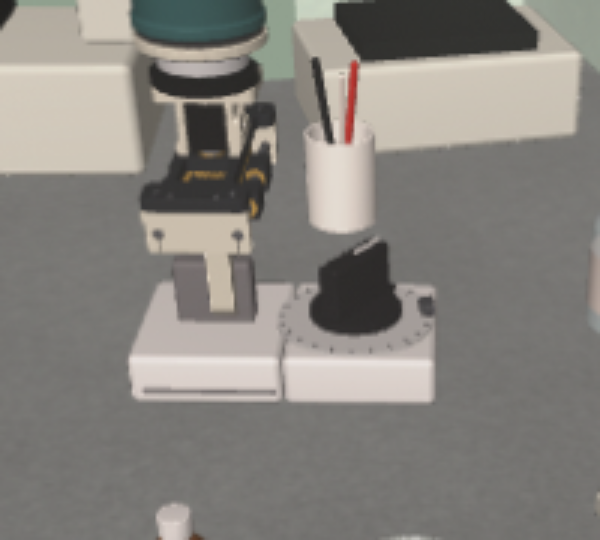

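Request:
send_rows(
  increments=[0, -0.2, 0, 0, 0, 0, 0, 0, -0.4, 0, 0, 0, 0, 0, 0, -0.6, 0, 0, -0.2, 0, 0, 0, -0.6, 0, 0, -0.4, 0, 0, 0, -0.6, 0, 0, -0.6, 0, 0, 0, -0.6, 0, 0, -0.6, 0, 0, 0, -0.6, 0, 0, -0.6, 0, 0, 0, -0.3, 0, 0, -0.6, 0, 0, 0, -0.1, 0, 0, -0.6, 0, 0, 0, 0, 0, 0, -0.6, 0, 0, 0, 0, 0, 0, -0.5, 0, 0, 0, 0, 0, 0, -0.3, 0, 0, 0, 0, 0, 0, -0.12, 0, 0, 0, 0, 0, 0, 0, 0, 0],
)

```text
time: 8.47
eef_pos: [490.8, 286.0, 180.3]
eef_rot: [-90.0, 0.0, -75.6]
wrist_force: [-0.2, -0.2, -6.4]
finger_gap: 20.0
```

Request:
send_rows(
  increments=[0.2, 0, -0.06, 0, 0, 0, 0, 0.4, 0, -0.13, 0, 0, 0, 0, 0.6, 0, -0.19, 0, 0, 0, 0, 0.8, 0, -0.25, 0, 0, 0, 0, 0.8, 0, -0.25, 0, 0, 0, 0, 0.8, 0, -0.25, 0, 0, 0, 0, 0.8, 0, -0.25, 0, 0, 0, 0, 0.8, 0, -0.25, 0, 0, 0, 0, 0.8, 0, -0.25, 0, 0, 0, 0, 0.8, 0, -0.25, 0, 0, 0, 0, 0.8, 0, -0.25, 0, 0, 0, 0, 0.8, 0, -0.25, 0, 0, 0, 0, 0.8, 0, -0.25, 0, 0, 0, 0, 0.8, 0, -0.25, 0, 0, 0, 0, 0.8, 0, -0.25, 0, 0, 0, 0, 0.8, 0, -0.25, 0, 0, 0, 0, 0.8, 0, -0.25, 0, 0, 0, 0, 0.6, 0, -0.19, 0, 0, 0, 0, 0.4, 0, -0.13, 0, 0, 0, 0, 0.2, 0, -0.06, 0, 0, 0, 0],
)

```text
time: 10.13
eef_pos: [471.6, -71.7, 179.7]
eef_rot: [-90.0, -0.0, -75.7]
wrist_force: [0.2, -0.5, -6.4]
finger_gap: 19.9
```

Request:
send_rows(
  increments=[0.3, 0, -0.1, 0, 0, 0, 0, 0.6, 0, -0.19, 0, 0, 0, 0, 0.8, 0, -0.26, 0, 0, 0, 0, 0.8, 0, -0.26, 0, 0, 0, 0, 0.8, 0, -0.26, 0, 0, 0, 0, 0.8, 0, -0.26, 0, 0, 0, 0, 0.8, 0, -0.26, 0, 0, 0, 0, 0.6, 0, -0.19, 0, 0, 0, 0, 0.37, 0, -0.11, 0, 0, 0, 0, 0.15, 0, -0.05, 0, 0, 0, 0, 0, 0, 0, 0, 0, 0, 0, 0, 0, 0, 0, 0, 0, 0],
)

```text
time: 11.13
eef_pos: [462.9, -227.1, 179.6]
eef_rot: [-90.0, 0.0, -75.6]
wrist_force: [-0.1, 0.5, -6.1]
finger_gap: 20.0
```

```bash
python3 shot.py wrist w3;python3 shot.py top t3|tail -1;python3 shot.py side s3|tail -1
```

```text
time 11.1333
eef_pos [ 462.91 -227.15  179.59]
eef_rot [-9.000e+01  2.000e-02 -7.556e+01]
wrist_force [-0.07  0.49 -6.1 ]
ft_torque [-0.01  0.06  0.01]
finger_gap 19.99121239931832
finger_gap 20.069507670283325
finger_gap 20.291599244462837
```

View pics/w3.png

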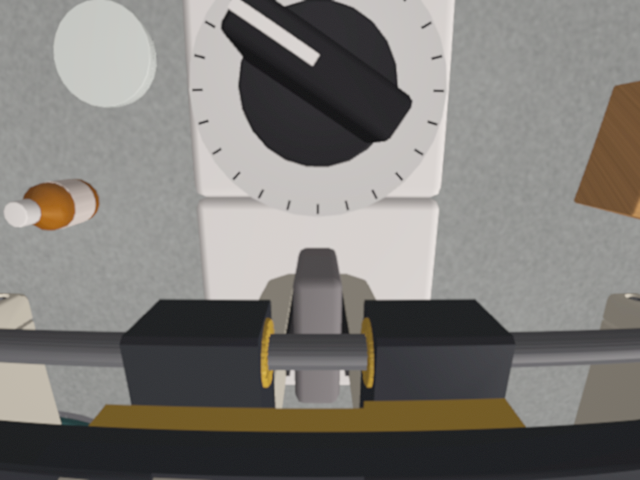

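View pics/s3.png

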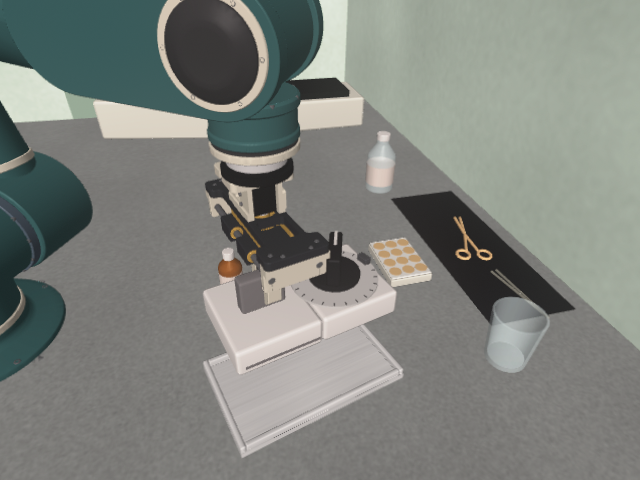

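View pics/t3.png

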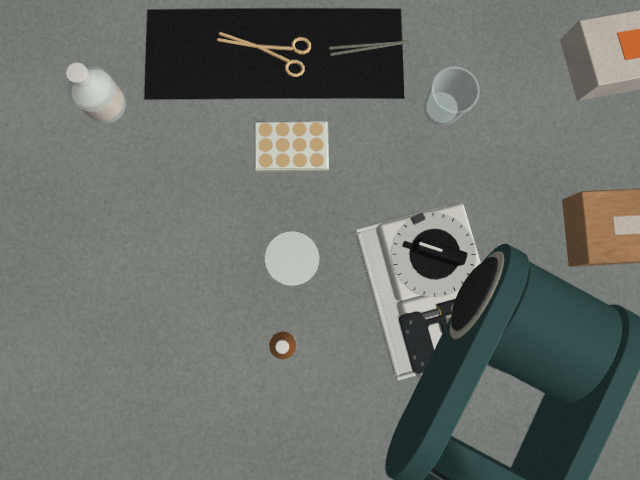

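```bash
python3 -c "
import cv2;a=cv2.imread('pics/side0.png');cv2.imwrite('pics/c2.png',cv2.resize(a[300:460,195:415],None,fx=3.5,fy=3.5,interpolation=cv2.INTER_CUBIC))"
```

```text
(no output)
```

View pics/c2.png

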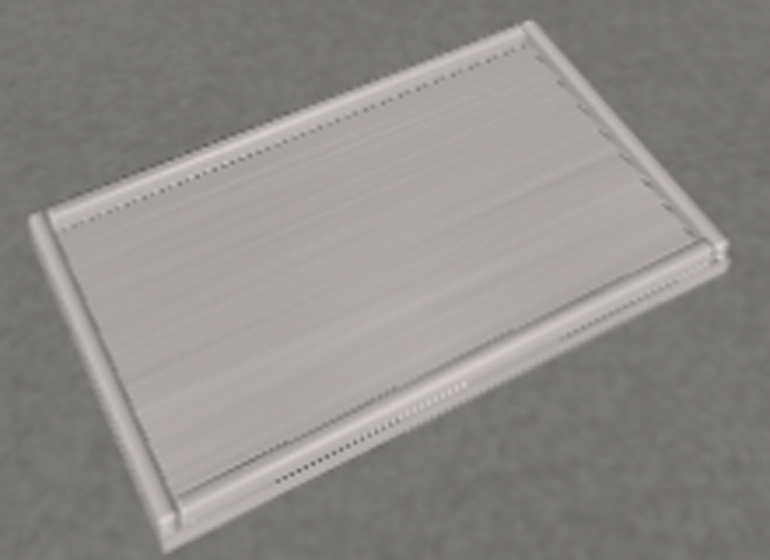

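```bash
python3 - <<'E'
from hh import *
f=lambda a,s,o:(np.array(a)+.5)/s-.5+o
su=f([[32,214],[530,20],[727,243],[165,520],[167,551],[728,266]],3.5,[195,300])
L=[[-131,81,20],[131,81,20],[131,-81,20],[-131,-81,20],[-131,-81,0],[131,-81,0]]
print(fit(SIDE,su,L,[507,-217,14]))
q=unproj(TOP,f([[40,97],[323,18],[460,491],[168,576]],3.2,[345,200]),20);print(q.round(1),np.linalg.norm(np.diff(q,axis=0),axis=1))
q=unproj(SIDE,su[:4],20);print(q.round(1),np.linalg.norm(np.diff(q,axis=0),axis=1))
E
```

```text
(array([ 509.03439936, -217.73854817,   14.54346985]), array([[-1.50375624, -0.34211389],
       [ 1.04501989, -2.09801944],
       [ 1.84097961, -1.37362566],
       [-0.94283193,  0.72652144],
       [-0.0931928 ,  0.41760529],
       [ 0.03270184,  0.55278728]]))
[[ 611.4 -110.3   20. ]
 [ 652.8 -262.2   20. ]
 [ 403.2 -326.5   20. ]
 [ 362.3 -172.3   20. ]] [157.39675502 257.71781588 159.53903405]
[[ 364.1 -173.5   20. ]
 [ 612.1 -111.1   20. ]
 [ 652.4 -264.9   20. ]
 [ 403.8 -328.4   20. ]] [255.72162168 159.02691933 256.56456733]
```

Request:
send_rows(
  increments=[0.09, 0.2, -0.02, 0, 0, 0, 0, 0, 0.4, 0, 0, 0, 0, 0, 0, 0.6, 0, 0, 0, 0, 0, 0, 0.6, 0, 0, 0, 0, 0, 0, 0.6, 0, 0, 0, 0, 0, 0, 0.6, 0, 0, 0, 0, 0, 0, 0.4, 0, 0, 0, 0, 0, 0, 0.25, 0, 0, 0, 0, 0, 0, 0.15, 0, 0, 0, 0, 0, 0, 0, 0, 0, 0, 0, 0, 0, 0, 0, 0, 0, 0, 0, 0, 0, 0, 0, 0, 0, 0],
)

```text
time: 12.28
eef_pos: [463.3, -230.2, 85.4]
eef_rot: [-90.0, -0.0, -75.6]
wrist_force: [0.2, 0.2, -5.6]
finger_gap: 19.3
```

```bash
python3 shot.py side s4; python3 shot.py top t4|tail -1
cat > ov.py <<'E'
from hh import *
import sys
name,h0,x,y,yaw=sys.argv[1],*map(float,sys.argv[2:6])
def W(p,L):
    a=np.radians(p[2]);R=np.array([[np.cos(a),-np.sin(a)],[np.sin(a),np.cos(a)]]);L=np.array(L,float);return np.c_[L[:,:2]@R.T+p[:2],L[:,2]]
B=lambda x,y,z0,z1:[[i*x,j*y,z] for z in(z0,z1) for i,j in((1,1),(1,-1),(-1,-1),(-1,1))]
for c,p,r in((SIDE,"s",(190,220,230,170+70)),(TOP,"t",(345,195,160,200))):
    im=cv2.imread(f"pics/{p}{name}.png")
    k=3.2 if p=="s" else 3
    X,Y,w,h=r; im=cv2.resize(im[Y:Y+h,X:X+w],None,fx=k,fy=k,interpolation=cv2.INTER_CUBIC)
    cv2.imwrite(f"pics/{p}{name}_raw.png",im[:600])
    for pp,L in(((x,y,yaw),B(115,65,h0,h0+40)),((508.3,-217.8,14.5),B(131,81,0,20))):
        v=(proj(c,W(pp,L))-[X,Y]+.5)*k-.5
        for j in (0,4): cv2.polylines(im,[np.round(v[j:j+4]*8).astype(int)],True,(0,0,255) if j else (0,255,0),1,cv2.LINE_AA,3)
    cv2.imwrite(f"pics/{p}{name}_ov.png",im[:600])
E
python3 ov.py 4 35 508.3 -217.8 14.4
```

```text
time 12.2833
eef_pos [ 463.25 -230.21   85.43]
eef_rot [-8.996e+01 -4.000e-02 -7.557e+01]
wrist_force [ 0.19  0.21 -5.65]
ft_torque [-0.03  0.05 -0.01]
finger_gap 19.322162062845205
finger_gap 20.150439925088676
```

View pics/s4_ov.png

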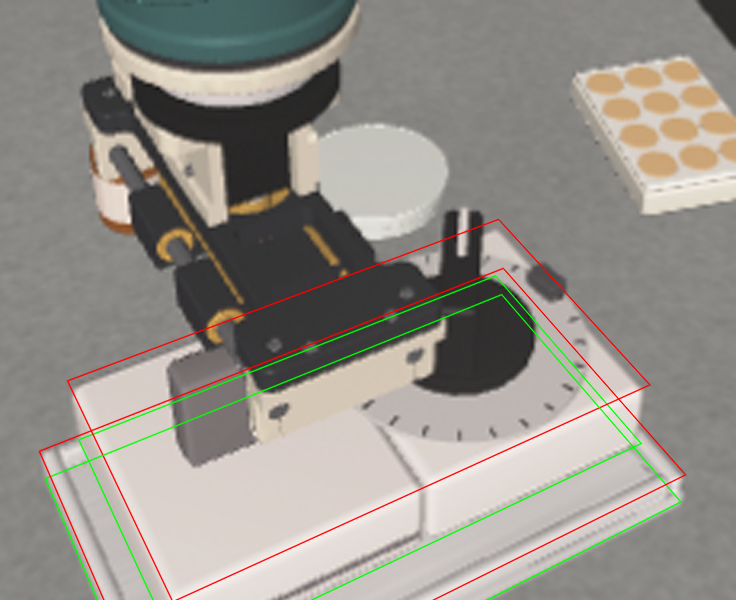

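View pics/t4_ov.png

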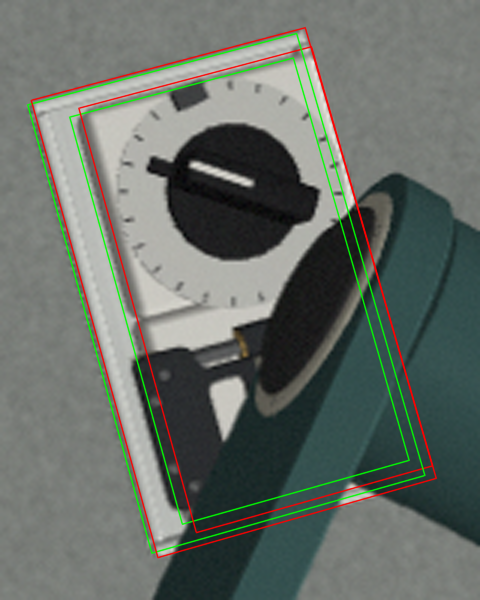

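View pics/s4_raw.png

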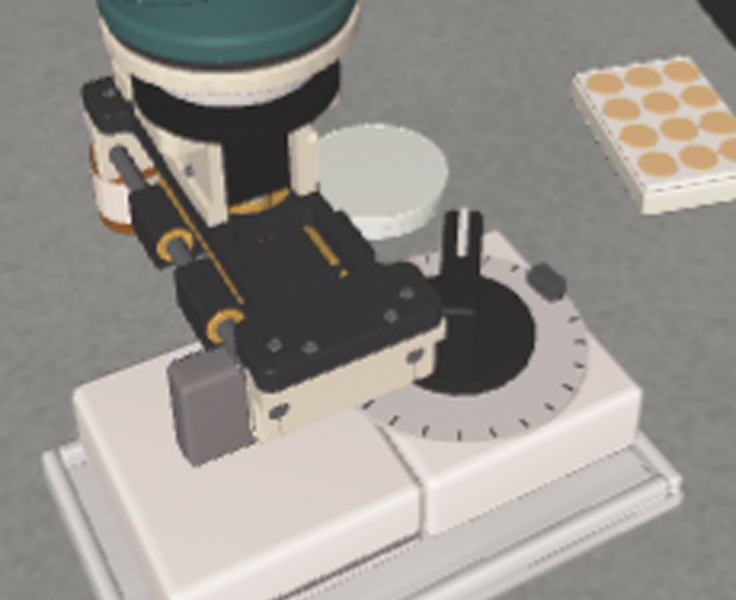

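Request:
send_rows(
  increments=[0, 0.15, 0, 0, 0, 0, 0, 0, 0.2, 0, 0, 0, 0, 0, 0, 0.2, 0, 0, 0, 0, 0, 0, 0.2, 0, 0, 0, 0, 0, 0, 0.15, 0, 0, 0, 0, 0, 0, 0.1, 0, 0, 0, 0, 0, 0, 0.05, 0, 0, 0, 0, 0, 0, 0, 0, 0, 0, 0, 0, 0, 0, 0, 0, 0, 0, 0],
)

```text
time: 13.13
eef_pos: [463.0, -230.1, 58.5]
eef_rot: [-90.0, -0.0, -75.6]
wrist_force: [-0.2, -0.4, -5.2]
finger_gap: 20.2
```

Request:
send_rows(
  increments=[0, 0.03, 0, 0, 0, 0, 0, 0, 0.03, 0, 0, 0, 0, 0, 0, 0, 0, 0, 0, 0, 0, 0, 0, 0, 0, 0, 0, 0],
)

```text
time: 13.47
eef_pos: [463.1, -230.1, 57.6]
eef_rot: [-90.0, -0.0, -75.6]
wrist_force: [-4.7, 2.7, 4.7]
finger_gap: 19.8
```

```bash
python3 shot.py side s5; python3 shot.py top t5|tail -1
python3 ov.py 5 8 508.3 -217.8 14.4
```

```text
time 13.4667
eef_pos [ 463.12 -230.11   57.64]
eef_rot [-8.997e+01 -2.000e-02 -7.557e+01]
wrist_force [-4.67  2.7   4.72]
ft_torque [ 0.41  0.88 -0.04]
finger_gap 19.76059352264208
finger_gap 19.91291853542362
```

View pics/s5_raw.png

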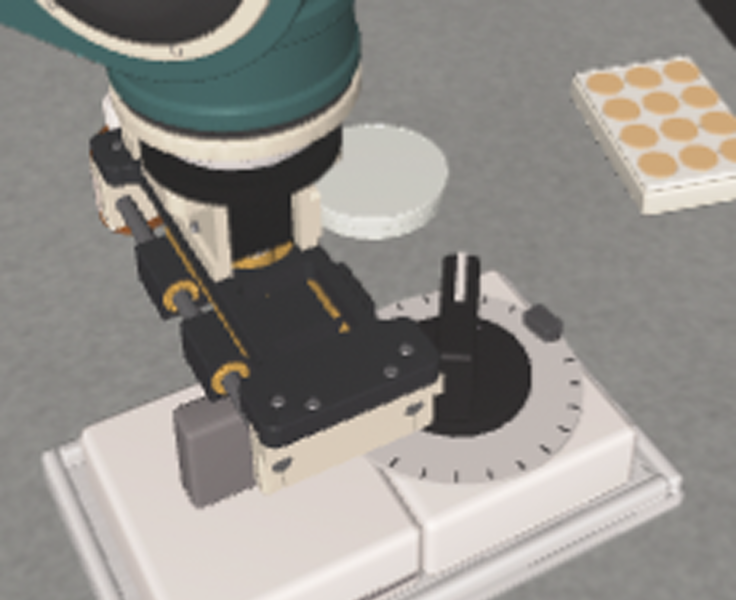

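View pics/t5_raw.png

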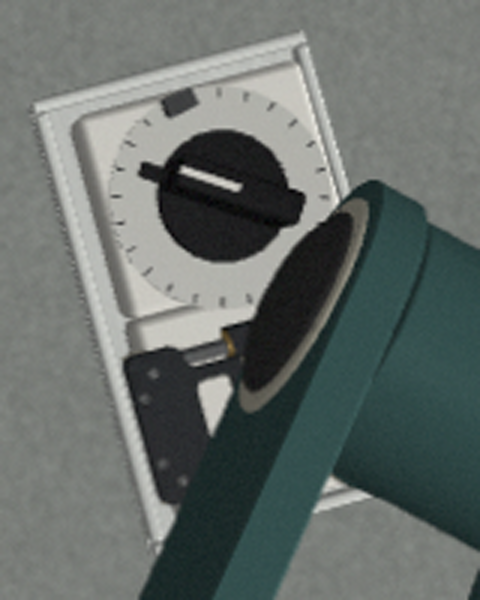

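Request:
send_rows(
  increments=[0, 0, 0, 0, 0, 0, 0.3, 0, 0, 0, 0, 0, 0, 0.4, 0, 0, 0, 0, 0, 0, 0.6, 0, 0, 0, 0, 0, 0, 1, 0, 0, 0, 0, 0, 0, 1, 0, 0, 0, 0, 0, 0, 1, 0, 0, 0, 0, 0, 0, 1, 0, 0, 0, 0, 0, 0, 1],
)

```text
time: 14.23
eef_pos: [462.9, -230.0, 56.9]
eef_rot: [-90.0, -0.0, -75.6]
wrist_force: [-0.1, 0.1, 0.6]
finger_gap: 68.8
```

```bash
python3 shot.py side s6; python3 shot.py top t6|tail -1
python3 ov.py 6 8 508.3 -217.8 14.4
```

```text
time 14.2333
eef_pos [ 462.93 -230.03   56.88]
eef_rot [-90.    -0.   -75.57]
wrist_force [-0.14  0.14  0.57]
ft_torque [ 0.04 -0.01  0.04]
finger_gap 68.80391886863806
finger_gap 72.94844508436198
```

View pics/s6_raw.png

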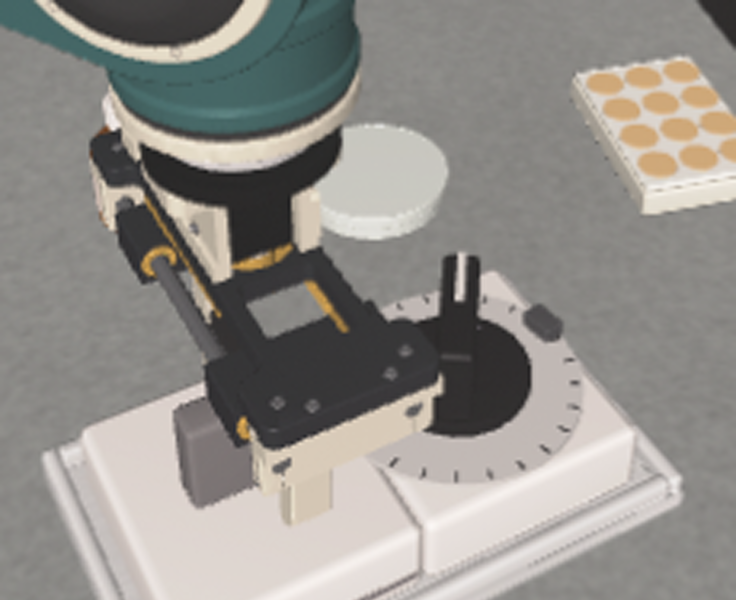

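View pics/t6_ov.png

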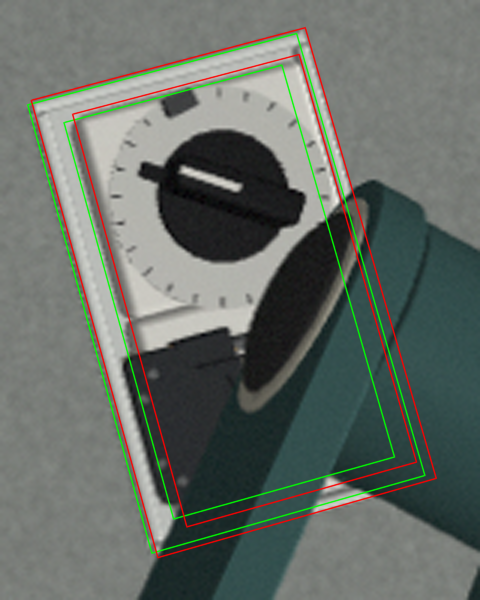

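Request:
send_rows(
  increments=[0, -0.2, 0, 0, 0, 0, 1, 0, -0.5, 0, 0, 0, 0, 1, 0, -0.9, 0, 0, 0, 0, 1, 0, -1, 0, 0, 0, 0, 1, 0, -1, 0, 0, 0, 0, 1, 0, -1, 0, 0, 0, 0, 1, 0, -0.7, 0, 0, 0, 0, 1, 0, -0.3, 0, 0, 0, 0, 1, 0, -0.1, 0, 0, 0, 0, 1, 0, 0, 0, 0, 0, 0, 1, 0, 0, 0, 0, 0, 0, 1],
)

```text
time: 15.25
eef_pos: [462.6, -229.8, 198.4]
eef_rot: [-90.1, 0.1, -75.6]
wrist_force: [-0.3, -0.8, -0.8]
finger_gap: 93.2
```

```bash
python3 shot.py wrist w7
```

```text
time 15.25
eef_pos [ 462.61 -229.83  198.36]
eef_rot [-9.006e+01  5.000e-02 -7.557e+01]
wrist_force [-0.32 -0.77 -0.76]
ft_torque [-0.01  0.03 -0.01]
finger_gap 93.21195511058731
```

View pics/w7.png

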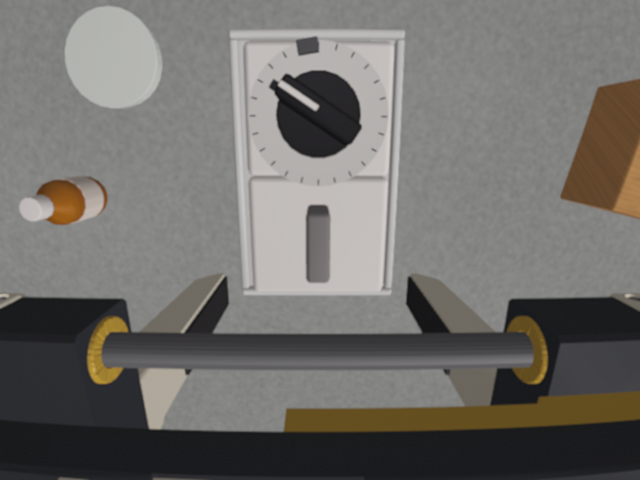

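The handset sits inside the tray walls; knob ~(318,114), tab ~(307,45). Zooming in to measure the angles.

```bash
python3 -c "
import cv2;a=cv2.imread('pics/w7.png');cv2.imwrite('pics/w7z.png',cv2.resize(a[30:160,245:395],None,fx=4.5,fy=4.5,interpolation=cv2.INTER_CUBIC))"
```

```text
(no output)
```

View pics/w7z.png

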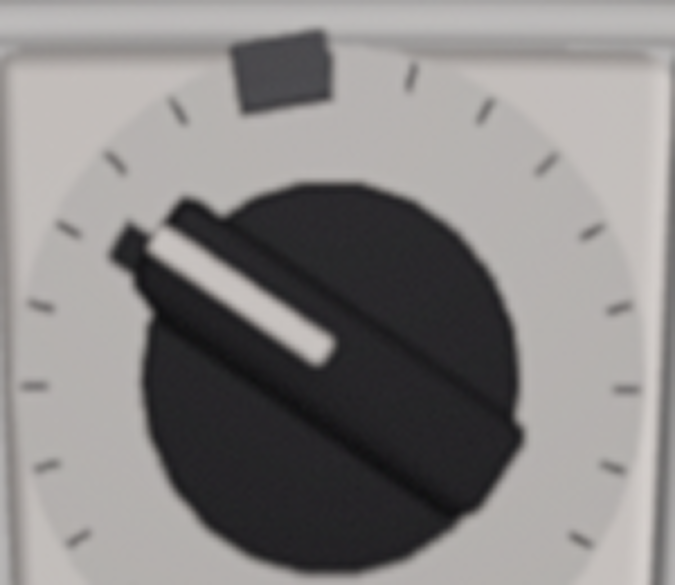

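```bash
python3 - <<'E'
from hh import *
c,T=wcam("w7")
f=lambda a:(np.array(a,float)+.5)/4.5-.5+[245,30]
def tl(uv,z): return totool(T,unproj(c,f(uv),z))[0]
def g(n,uv,z):
    v=tl(uv,z);print(n,v.round(1));return v[[2,0]]  # (z fwd, x right)
print("opp ticks"); 
A=g("L",[34,386],51);B=g("R",[627,389],51)
A2=g("L2",[41,306],51);B2=g("R2",[613,468],51)
A3=g("L3",[47,467],51);B3=g("R3",[619,308],51)
A4=g("L4",[78,541],51);B4=g("R4",[592,232],51)
ce=np.mean([A,B,A2,B2,A3,B3,A4,B4],axis=0);print("centre z,x",ce)
ang=lambda p:np.degrees(np.arctan2(-(p[1]-ce[1]),p[0]-ce[0]))  # CCW from above positive: left = +
for n,uv,z in [("tab outer top",[277.5,37.5],60),("tab inner base",[287.5,105.5],51),("tab topL",[232,45],60),("tab topR",[323,30],60),("tab inL",[243,113],51),("tab inR",[332,98],51),("ptr",[119,240],57),("line out",[160,240],103),("line in",[322,353],103),("barTL",[188,198],103),("barBRtop",[524,432],103),("barBRbot",[464,514],103)]:
    p=g(n,uv,z);print("   r",np.hypot(*(p-ce)).round(1),"ang",ang(p).round(1))
for n,uv in [("disc t",[335,182]),("disc l",[143,378]),("disc r",[519,378]),("disc b",[330,572])]: g(n,uv,58)
E
```

```text
opp ticks
L [-55.8 147.3  99. ]
R [ 58.4 147.2  98.5]
L2 [-53.9 147.3 113.6]
R2 [ 56.3 147.2  83.7]
L3 [-53.8 147.3  83.9]
R3 [ 56.3 147.2 113.3]
L4 [-48.3 147.3  69.8]
R4 [ 50.6 147.2 126.9]
centre z,x [98.56896142  1.22192416]
tab outer top [ -8.3 138.2 158.1]
   r 60.3 ang 9.1
tab inner base [ -6.7 147.2 148.9]
   r 51.0 ang 9.0
tab topL [-16.4 138.2 156.9]
   r 60.9 ang 16.8
tab topR [-1.000e-01  1.382e+02  1.594e+02]
   r 60.8 ang 1.3
tab inL [-15.  147.2 147.6]
   r 51.7 ang 18.3
tab inR [  1.5 147.2 150.2]
   r 51.7 ang -0.3
ptr [-37.9 141.3 124.3]
   r 46.8 ang 56.7
line out [-25.7  95.3 116.3]
   r 32.2 ang 56.7
line in [-0.2 95.3 99.2]
   r 1.6 ang 67.1
barTL [-21.2  95.3 122.5]
   r 32.8 ang 43.2
barBRtop [32.4 95.2 87.1]
   r 33.2 ang -110.2
barBRbot [22.9 95.3 74.2]
   r 32.6 ang -138.3
disc t [  2.1 140.2 134.1]
disc l [-33.9 140.3  99.7]
disc r [ 36.7 140.2  99.7]
disc b [  1.2 140.3  63.9]
```

Request:
send_rows(
  increments=[0.05, 0, 0.3, 0, 0, 0, 1, 0, 0, 0.7, 0, 0, 0, 1, 0, 0, 0.9, 0, 0, 0, 1, 0, 0, 0.9, 0, 0, 0, 1, 0, 0, 0.7, 0, 0, 0, 1, 0, 0, 0.35, 0, 0, 0, 1, 0, 0, 0.1, 0, -0.4, 0, 1, 0, 0, 0, 0, -1, 0, 1, 0, 0, 0, 0, -1, 0, 1, 0, 0, 0, 0, -1, 0, 1, 0, 0, 0, 0, -1, 0, 1, 0, 0, 0, 0, -1, 0, 1, 0, 0, 0, 0, -1, 0, 1, 0, 0, 0, 0, -1, 0, 1, 0, 0, 0, 0, -1, 0, 1, 0, 0, 0, 0, -1, 0, 1, 0, 0, 0, 0, -0.46, 0, 1, 0, 0, 0, 0, 0, 0, 1, 0, 0, 0, 0, 0, 0, 1],
)

```text
time: 16.88
eef_pos: [558.8, -206.6, 199.0]
eef_rot: [-90.0, 0.0, -19.2]
wrist_force: [-0.6, 0.2, 0.4]
finger_gap: 93.2
```

```bash
python3 shot.py wrist w8
```

```text
time 16.8833
eef_pos [ 558.76 -206.64  198.96]
eef_rot [-9.000e+01  4.000e-02 -1.919e+01]
wrist_force [-0.6   0.2   0.35]
ft_torque [-0.09 -0.03 -0.  ]
finger_gap 93.18784032328594
```

View pics/w8.png

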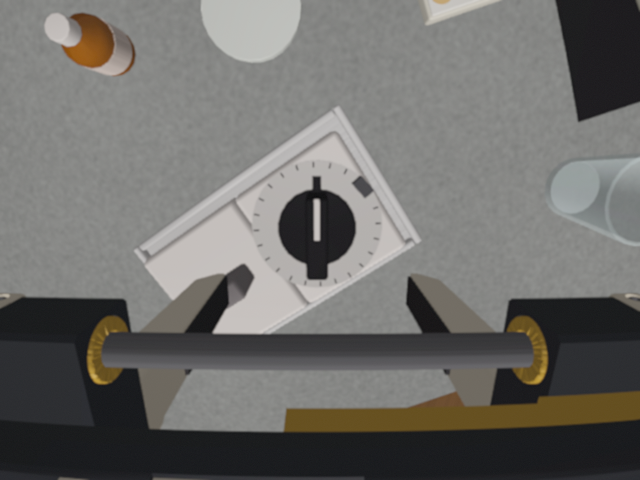

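```bash
python3 - <<'E'
from hh import *
c,T=wcam("w8")
for n,uv,z in [("discL",[279,227],60),("discR",[355,227],60),("discT",[317,189.5],60),("discB",[317,265],60),("barBL",[307,278],103),("barBR",[327,278],103),("lineT",[317,198],103)]:
    print(n,totool(T,unproj(c,uv,z)).round(1))
E
```

```text
discL [[-34.5 139.    1.5]]
discR [[ 34.4 138.9   1.6]]
discT [[-1.00e-01  1.39e+02  3.55e+01]]
discB [[ -0.  139.  -34.8]]
barBL [[ -8.1  96.  -31.1]]
barBR [[  8.1  96.  -31.1]]
lineT [[-0.  96.  33.9]]
```

Request:
send_rows(
  increments=[0, 0.3, 0, 0, 0, 0, 1, 0, 0.7, 0, 0, 0, 0, 1, 0, 1, 0, 0, 0, 0, 1, 0, 1, 0, 0, 0, 0, 1, 0, 0.9, 0, 0, 0, 0, 1, 0, 0.7, 0, 0, 0, 0, 1, 0, 0.4, 0, 0, 0, 0, 1, 0, 0.18, 0, 0, 0, 0, 1, 0, 0, 0, 0, 0, 0, 1, 0, 0, 0, 0, 0, 0, 1],
)

```text
time: 17.77
eef_pos: [559.2, -206.8, 70.7]
eef_rot: [-90.0, -0.1, -19.1]
wrist_force: [-0.3, -0.2, 0.4]
finger_gap: 92.9
```

Request:
send_rows(
  increments=[0, 0, 0.04, 0, 0, 0, 0, 0, 0, 0, 0, 0, 0, 0, 0, 0, 0, 0, 0, 0, 0, 0, 0, 0, 0, 0, 0, 0, 0, 0, 0, 0, 0, 0, 0, 0, 0, 0, 0, 0, 0, 0, 0, 0, 0, 0, 0, 0, 0, 0, 0, 0, 0, 0, 0, 0, 0, 0, 0, 0, 0, 0, 0, 0, 0, 0, 0, 0, 0, 0, 0, 0, 0, 0, 0, 0, 0, 0, 0, 0, 0, 0, 0, 0, 0, 0, 0, 0, 0, 0, 0, 0, 0, 0, 0, 0, 0, 0, 0, 0, 0, 0, 0, 0, 0],
)

```text
time: 19.02
eef_pos: [559.2, -205.7, 69.9]
eef_rot: [-90.0, 0.0, -19.1]
wrist_force: [-0.7, -0.5, 0.6]
finger_gap: 17.9
```

```bash
python3 shot.py wrist w9
```

```text
time 19.0167
eef_pos [ 559.16 -205.69   69.89]
eef_rot [-9.000e+01  1.000e-02 -1.908e+01]
wrist_force [-0.67 -0.48  0.64]
ft_torque [-0.03  0.14  0.04]
finger_gap 17.887712114340427
```

View pics/w9.png

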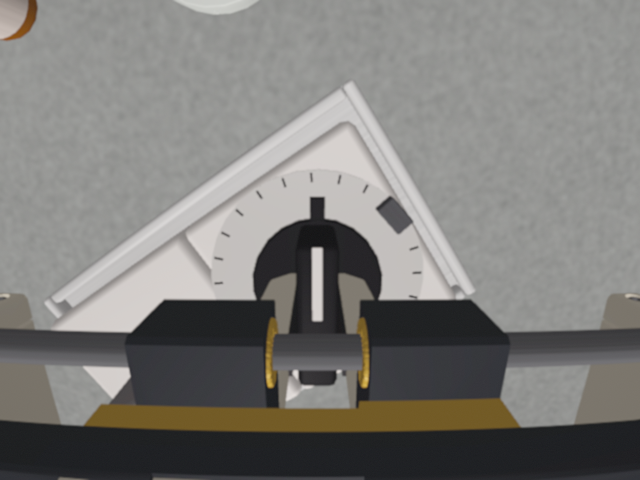

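Request:
send_rows(
  increments=[0, 0, 0, 0, 0.2, 0, 0, 0, 0, 0, 0, 0.4, 0, 0, 0, 0, 0, 0, 0.5, 0, 0, 0, 0, 0, 0, 0.5, 0, 0, 0, 0, 0, 0, 0.5, 0, 0, 0, 0, 0, 0, 0.5, 0, 0, 0, 0, 0, 0, 0.5, 0, 0, 0, 0, 0, 0, 0.5, 0, 0, 0, 0, 0, 0, 0.5, 0, 0, 0, 0, 0, 0, 0.5, 0, 0, 0, 0, 0, 0, 0.5, 0, 0, 0, 0, 0, 0, 0.5, 0, 0, 0, 0, 0, 0, 0.5, 0, 0, 0, 0, 0, 0, 0.5, 0, 0, 0, 0, 0, 0, 0.5, 0, 0, 0, 0, 0, 0, 0.4, 0, 0, 0, 0, 0, 0, 0.2, 0, 0, 0, 0, 0, 0, 0, 0, 0, 0, 0, 0, 0, 0, 0, 0],
)

```text
time: 20.65
eef_pos: [559.2, -205.7, 69.9]
eef_rot: [-90.0, -0.0, -63.2]
wrist_force: [0.2, -0.8, -0.9]
finger_gap: 17.8
```

```bash
python3 shot.py wrist w10; python3 -c "
import cv2;a=cv2.imread('pics/w10.png');cv2.imwrite('pics/w10z.png',cv2.resize(a[150:300,217:417],None,fx=4,fy=4,interpolation=cv2.INTER_CUBIC))"
```

```text
time 20.65
eef_pos [ 559.25 -205.72   69.86]
eef_rot [-89.99  -0.   -63.16]
wrist_force [ 0.19 -0.83 -0.85]
ft_torque [-0.13 -0.22 -0.04]
finger_gap 17.811070654982657
```

View pics/w10z.png

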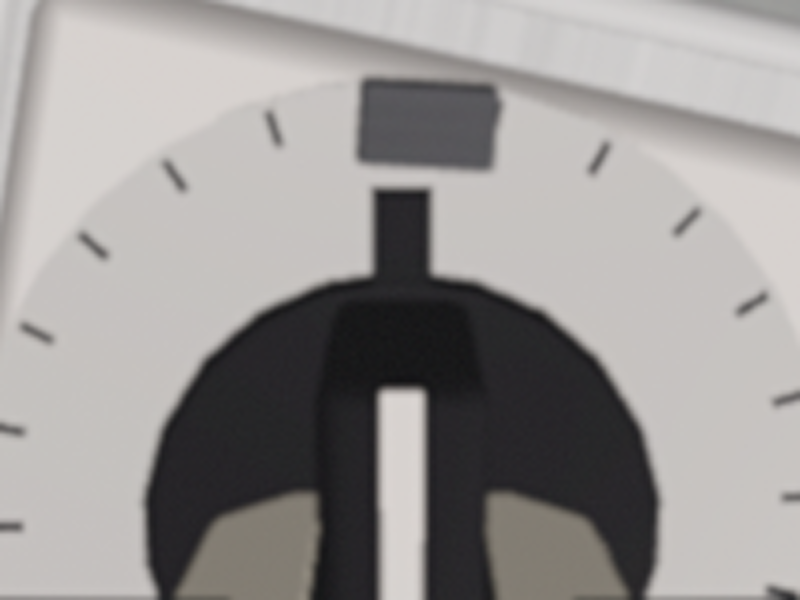

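```bash
python3 - <<'E'
from hh import *
c,T=wcam("w10")
f=lambda a:(np.array(a,float)+.5)/4-.5+[217,150]
P={}
for n,uv,z in [("ptr",[402,188],55),("ptrbase",[402,270],55),("to",[429,82],60),("ti",[425.5,165],51),("discL",[146,505],60),("discR",[658,505],60),("ticL",[9,526.5],51),("ticR",[790,497],51),("tL",[11,430],51)]:
    P[n]=totool(T,unproj(c,f(uv),z))[0];print(n,P[n].round(1))
for ce in ([0,0],[0,0.5],[0,-1],[.3,0]):
    a=lambda n:np.degrees(np.arctan2(P[n][0]-ce[0],P[n][2]-ce[1])).round(2)
    print(ce,a("ptr"),a("to"),a("ti"),np.hypot(P["ptr"][0],P["ptr"][2]-ce[1]))
E
```

```text
ptr [ 0.4 14.9 46.1]
ptrbase [ 0.4 14.9 35.2]
to [ 3.8  9.9 60.2]
ti [ 3.5 18.9 48.7]
discL [-34.5   9.9   3.6]
discR [35.3  9.9  3.6]
ticL [-56.3  18.9  -3.2]
ticR [56.  18.9  1.4]
tL [-54.9  18.9  11.4]
[0, 0] 0.48 3.58 4.15 46.140977731322245
[0, 0.5] 0.48 3.61 4.19 45.64099543537961
[0, -1] 0.47 3.52 4.07 47.14094344985515
[0.3, 0] 0.11 3.3 3.8 46.140977731322245
```

Request:
send_rows(
  increments=[0, 0, 0, 0, 0.2, 0, 0, 0, 0, 0, 0, 0.25, 0, 0, 0, 0, 0, 0, 0.14, 0, 0, 0, 0, 0, 0, 0, 0, 0, 0, 0, 0, 0, 0, 0, 0],
)

```text
time: 21.12
eef_pos: [559.2, -205.6, 69.9]
eef_rot: [-90.0, 0.0, -66.6]
wrist_force: [1.2, -0.3, -1.5]
finger_gap: 17.8
```

```bash
python3 shot.py wrist w11; python3 -c "
import cv2;a=cv2.imread('pics/w11.png');cv2.imwrite('pics/w11z.png',cv2.resize(a[150:300,217:417],None,fx=4,fy=4,interpolation=cv2.INTER_CUBIC))"
```

```text
time 21.1167
eef_pos [ 559.22 -205.65   69.92]
eef_rot [-89.99   0.   -66.56]
wrist_force [ 1.21 -0.33 -1.45]
ft_torque [-0.16 -0.37 -0.06]
finger_gap 17.831521018214698
```

View pics/w11z.png

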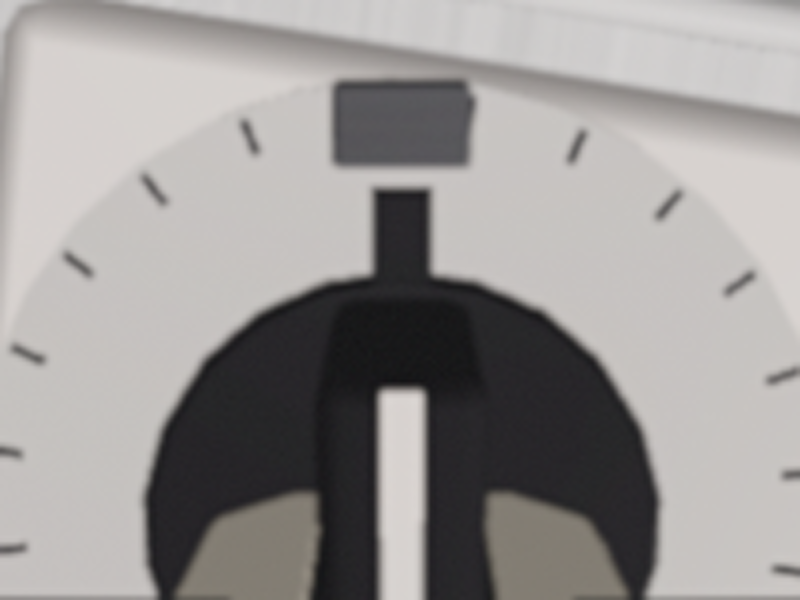

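Aligned: tab spans columns 334–468 (mid 401), pointer 373–431 (mid 402). Releasing and rising.

Request:
send_rows(
  increments=[0, 0, 0, 0, 0, 0, 0.25, 0, 0, 0, 0, 0, 0, 0.4, 0, 0, 0, 0, 0, 0, 0.6, 0, 0, 0, 0, 0, 0, 0.8, 0, 0, 0, 0, 0, 0, 0.8, 0, 0, 0, 0, 0, 0, 0.8, 0, 0, 0, 0, 0, 0, 0.8, 0, -0.2, 0, 0, 0, 0, 0.8, 0, -0.5, 0, 0, 0, 0, 0.8, 0, -0.9, 0, 0, 0, 0, 0.8, 0, -1, 0, 0, 0, 0, 0.8, 0, -1, 0, 0, 0, 0, 0.8, 0, -0.9, 0, 0, 0, 0, 0.8, 0, -0.5, 0, 0, 0, 0, 0.8, 0, -0.2, 0, 0, 0, 0, 0.8, 0, 0, 0, 0, 0, 0, 0.8, 0, 0, 0, 0, 0, 0, 0.8],
)

```text
time: 22.58
eef_pos: [559.0, -205.6, 199.0]
eef_rot: [-90.0, 0.0, -66.6]
wrist_force: [0.3, -0.0, -0.1]
finger_gap: 74.4
```

```bash
python3 shot.py wrist w12;python3 shot.py top t12|tail -1;python3 shot.py side s12|tail -1; python3 -c "
import cv2;a=cv2.imread('pics/w12.png');cv2.imwrite('pics/w12z.png',cv2.resize(a[130:310,217:417],None,fx=3.3,fy=3.3,interpolation=cv2.INTER_CUBIC))"
```

```text
time 22.5833
eef_pos [ 558.95 -205.57  198.96]
eef_rot [-9.004e+01  4.000e-02 -6.658e+01]
wrist_force [ 0.25 -0.04 -0.14]
ft_torque [-0.   -0.01  0.01]
finger_gap 74.42991838514355
finger_gap 74.67927805466475
finger_gap 74.0048400436451
```

View pics/w12z.png

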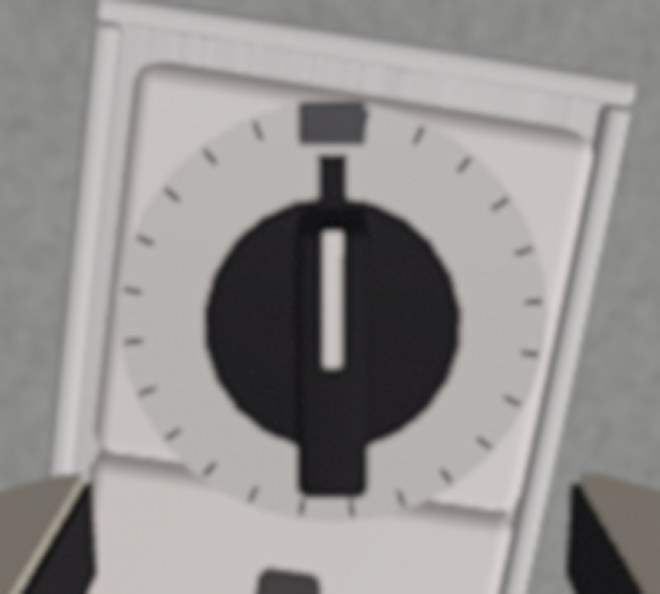

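View pics/t12.png

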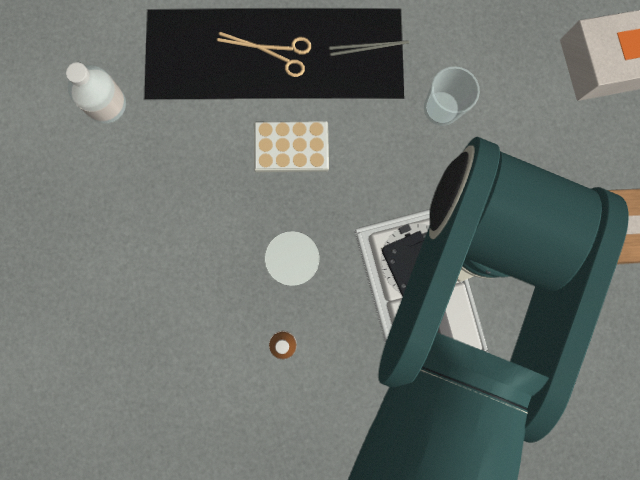

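View pics/s12.png

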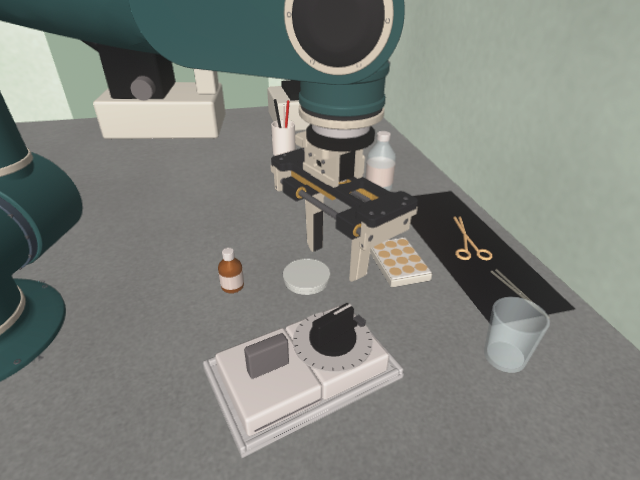

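Everything checks out: pointer mid col 332.5 against tab mid 333 in the zoom, handset flat in the tray, and the dish, bottle and plate at their original pixels.

```bash
python3 -c "
from rig import bot
print(bot.sign_off())"
```

```text
the job is handed in; nothing more can be done
None
```

The handset is parked flat in the tray, its knob pointer stands against the index tab, and the job is handed in at about 23 s on the robot's clock. `sign_off` reports no verdict.

- **Handset:** I lifted it by the fin and turned it about 29° in the air. I lowered it until it touched the tray floor with roughly 10 N of contact and then let go.
- **Knob:** I gripped the bar and turned it about 47° clockwise. I let go and raised the gripper straight up, clear of everything.

**Last checks**
- **Alignment:** after release, the pointer and tab centre lines agree to within about 1 pixel in the wrist view, which is well under 1°.
- **Seating:** the handset lies within the tray walls all round and looks flat in the side view.
- **Bystanders:** the petri dish, bottle and well plate are where they started in the top view.
- **Contact forces:** wrist force readings at the end of each move stayed below about 10 N, and it reads near zero now.

**Disagreements**
- The cameras showed lengths 1–3% shorter than the stated dimensions. The tray position from the two fixed cameras still agreed to about 1.5 mm.
- At set-down, the torque reading suggested the fin end touched first. I took that as a slight tilt and saw none after release.

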